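# Uncouple the check gauge from the air distributor and park it

### The job

Unplug the small pressure gauge from its quick coupling on the air distributor and park it upright in the free hole of the blue parking block, nipple down and fully home. The coupling has a safety sleeve: turn it clockwise, under only light downward pressure, until its notch finds the lock pin, push it down until the gauge pops up, then let go and pull the gauge straight out so that the sleeve snaps back. Force nothing, do not wrench the gauge while it is still locked, and leave everything else where it is.

Things in the scene. Friction and masses are not known exactly. Their poses are not given: they have to be found in the camera images.
- manifold: Aluminium air distributor block fixed to the bench, 50 x 250 x 42 mm (x, y, z), origin at the centre of its underside; ball valve and inlet elbow at its +y end (to y = 215 mm). Three alike outlets, 50 mm tall, stand on its top at y = -90, 0 and 90 mm in any order: the one with the gauge, an empty one, and one closed by a blue blanking plug.
- outlet: The outlet that holds the gauge: an upright quick coupling fixed on the distributor; origin at the centre of its foot on the block's top, z up along its axis. Brass hexagon 30 mm across flats up to z = 12 mm, then a tube 27 mm across with the sleeve around it. Locking balls at z = 38 mm hold the nipple's ring groove while the sleeve is up.
- outlet_mouth (a point): Centre of the coupling's mouth, 48 mm above its foot; bore 18 mm. A valve spring below the nipple pushes it up with 3 to 6 N: once freed the gauge pops up 6 mm by itself and stays standing loosely upright in the bore; from there it is pulled straight up, against 2 to 4 N of drag, and is clear of the mouth after another 21 mm.
- sleeve (a joint): Travel of the sprung sleeve (m): 0 = up (locked), 0.0075 = pushed fully down. The spring pushes back with 8 N at 0, 14 N at full travel. The balls free the nipple at 0.0045. Off the notch it stops hard on the pin at 0.001. Let go with the popped-up nipple still in, it waits at about 0.0035, held by the balls on the shank; it snaps to 0 once the nipple has risen some 18 mm in all.
- sleeve_top (a point): Centre of the sleeve's upper rim, on the coupling's axis; it sinks as the sleeve is pushed down. The sleeve is a knurled steel ring 36 mm across, reaching 29 mm down from this rim; grip it across its upper 20 mm, with the gauge (30 mm across, top 28 mm above this rim, 34 mm once popped up) standing between the fingers. It turns about the vertical with little friction, no end stops.
- lock_pin: Brass pin, 4 mm wide, on the coupling below the sleeve, at the outlet's +x by a red line on the block; origin at the outlet's foot. The notch in the sleeve's lower edge (under the red line on the sleeve) starts 0.3 to 1.5 rad anticlockwise of it seen from above, unmeasured. Turned clockwise to about 0.1 rad of it, the sleeve can go down (the notch then stops it turning on); past that it blocks.
- gauge: Check gauge on its plug nipple, about 150 g, 56 mm tall; origin at the centre of the nipple's tip (lowest point), z up. Shank 16 mm across from z = 0 to 26.5 mm with a ring groove at 13.6 to 18.6 mm, hexagon 20 mm across flats up to 33 mm, round black case 30 mm across from 37 to 56 mm, dial on top. Locked in, its tip is 22 mm above the outlet's foot.
- gauge_case (a point): Centre of the gauge's black case, 46.5 mm above the nipple's tip, on its axis; the case is round, 30 mm across, 19 mm tall.
- park: Blue plastic parking block fixed to the bench, 60 x 150 x 40 mm, origin at the centre of its underside; two holes 19 mm across, 34 mm deep, at y = -40 mm (free) and y = +40 mm (holds a spare plug). Parked, a nipple's hexagon rests on the block's top.
- park_hole0 (a point): Centre of the mouth of the free hole, on the block's top face (40 mm above the bench).
- spare_plug: Spare brass plug with a red knob 24 mm across, loose in the other hole of the parking block, 80 mm from the free one, standing 20 mm out of it; origin at its tip.
- spanner: Open-ended spanner, 200 mm, lying on the bench.
- spray: White bottle of leak spray, 54 mm across, 170 mm tall; origin at the centre of its foot.
- tape: Roll of brown tape lying flat, 100 mm across, 45 mm tall; origin at its underside.
- carton: Cardboard box, 140 x 180 x 90 mm; origin at the centre of its underside.
- rail_part: Steel guide rail of a window lifter, 340 mm long, lying beyond the distributor; origin at the centre of its underside.
Not all that is in view belongs to the job. Leave any turquoise look-alike of the park alone.

How it is judged (in metres and radians):
On the way, in this order (a step that is already met when the one before it is completed fails the run):
1. the sleeve is pushed down and the gauge pops up, freed, while the sleeve is held down (value of joint sleeve above 0.004 m and z of gauge in the frame of outlet between 0.026 and 0.034 m), for 0.05 s.
2. the nipple is out of the coupling and the sleeve has snapped back up (z of gauge in the frame of outlet above 0.05 m and value of joint sleeve below 0.0008 m), for 0.1 s.
At the end, for the whole second after the job is handed in: The gauge stands upright (within 0.1 rad) and still in the free hole of the parking block, within 5 mm of its centre and down on its hexagon (tip no more than 15.5 mm above the bench; fully home is 13.5 mm), and the sleeve of the coupling is back up (within 0.8 mm) (horizontal distance between gauge and park_hole0 below 0.005 m and z of gauge in the frame of park below 0.0155 m and angle between gauge's own z axis and vertical below 0.1 rad and linear speed of gauge below 0.02 m/s and value of joint sleeve below 0.0008 m); the robot touches nothing.
It fails at once if the sleeve is pressed onto the lock pin with more than 30 N (contact force between lock_pin and anything else above 30 N).
It fails at once if the gauge is wrenched or pried in the coupling with more than 50 N (contact force between gauge and outlet above 50 N).
It fails at once if the gauge is rammed against the parking block with more than 40 N (contact force between gauge and park above 40 N).
It fails at once if the gauge is tipped over or dropped (angle between gauge's own z axis and vertical above 0.6 rad or height (world z) of gauge below 0.008 m).
It fails at once if something else on the bench is moved by more than 20 mm (distance of any of spare_plug, spanner, spray, tape, carton, rail_part from where it was at the start of the episode above 0.02 m).
It also fails if it takes over 67 s, if anything falls off the work surface, if the arm or the gripper's body presses on something with over 40 N, if the wrist force passes 120 N, or if a joint passes its speed limit or range.

### The arm

A 6-joint arm with a two-finger parallel gripper is mounted at the origin on the work surface. World frame = base frame: x ahead of the robot, y to its left, z up, the work surface at z = 0. Lengths are in m, angles in degrees, forces in N, time in s.
With the tool pointing down it reaches from about 0.3 to 0.75 m from the base axis. Payload 8.5 kg.
Tool frame: the origin (TCP) lies at the very end of the fingers, on their centre line; the grasp point (between the pads) lies 19 mm behind it (env.hold_point_z is the distance from the TCP to the grasp point, in m); z points along the fingers, y is the line along which they close (so a half turn about z gives the same grasp; the last joint's range is limited). The gripper opens to 85 mm and grips with 20 to 120 N. Pads are 22 mm wide; open, the fingers measure 114 mm over their backs; the gripper's body (76 mm by 85 mm) begins 54 mm behind the grasp point. The pads swing forward as they close: fully open they stand 13 mm farther back than shut.
Start: joints at [54.872, 21.807, 74.336, -0, 83.858, -12.336], TCP at [0.213, 0.507, 0.231] pointing down, gripper open.
Joint ranges: [-178.18, 178.18], [-50.72, 133.34], [12.68, 142.11], [-81.47, 261.47], [9.98, 163.14], [-165.26, 165.26]. Speed limits (degrees/s): [136.94, 136.94, 180, 180, 180, 180].

### API

Orientations are given as a 3x3 rotation matrix whose columns are the frame's x, y, z axes.
In Python, from rig import env, optics gives the robot as it stands.
- The arm moves only by the shell command python3 -m jog 'ROWS' [OPENING] [FORCE]. ROWS is JSON, a list of rows, each an object with "linear": the shift along the tool's x, y, z in units of 40 mm (1.0 is 40 mm), a list of three; "roll": the turn about the tool's z in units of 5 degrees (1.0 is 5 degrees). A call has 1 to 12 rows; each row shifts and turns the commanded pose from where the row before left it, along the tool's axes as they then stand; what a row does not reach is not made up. A row lasts 1/12 s, in which the tool goes at most 41.7 mm and 7.16 degrees, less where a joint would pass 70% of its speed; a pose out of reach is approached as far as the arm can. A call is refused whole if a number of a shift passes 1 or a number of a turn 1, either way. A call with a gripper value outside its range is refused whole. OPENING is the opening, from -1 (shut) to 1 (fully open), set as the call begins (- or left out, the last holds). The fingers move at their own pace and stop on an object; FORCE is the grip in N (left out, the last holds). Time passes only in rows, so rows that do not move let the fingers close. It gives the time, the measured TCP pose, the force, the opening and the grip force at its end, in the units of the state.
- env.observe(): the state, without advancing time (a new reading comes with each control period).
- optics.get_image(name): name is "side" or "top" or "wrist"; returns the picture (420x560x3 uint8, red, green, blue); there is no depth.
- optics.calibration(name): a dict with "fov_y" (degrees; the focal length in pixels is half the picture's height over the tangent of half this angle, whatever the lens; pixels are square), "cx", "cy" (the principal point, pixels), "D" ([k1, k2, p1, p2, k3] as OpenCV has them; the pictures are not rectified), "T" (4x4, takes a point from camera to world coordinates). Camera axes: x right, y down, z forward; pixel columns grow to the right and rows downward; lengths in m; the calibration is good to about 2 mm. A picture is of the moment at which its call begins: read the wrist's pose just before it. calibration takes no time and is no camera call; for the wrist camera it gives the pose at the moment of the call.
- env.close_job(): hands the job in; it is judged then, once.
The state is a dict: "time_s": time; "q": joint angles; "qvel": joint speeds; "joint_efforts": joint torques, N m; "position": TCP position; "tool_rot": TCP orientation; "ft_force": force on the tool from outside, world axes, zero at the start; "wrist_torque": the same for the moment, N m; "grip_width": finger opening in m; "gripper_force": force on a finger pad.
Only numpy, scipy, OpenCV 4.12 (cv2) and the standard library are available. Lean on these libraries where they do the work, as an engineer would, in place of code of your own. Each camera call takes 0.05 s, during which the arm holds its last target. There are 200 camera calls.

## Working session

There is one attempt and no reset: what is moved stays moved. The work goes in short steps, Python scripts to look and compute and a shell command to move; the robot and the scene stay as the last step left them, time stands still between calls to the robot, and variables do not carry over. Pictures are saved under pics/ and viewed, at most 12 in all, crops included, and the job is handed in when it is done.

```bash
mkdir -p pics
cat > h.py <<'E'
import numpy as np, cv2
from rig import env, optics
def snap(n,f):
    c=optics.calibration(n); im=optics.get_image(n); cv2.imwrite(f,im[:,:,::-1]); return c,im
def K(c):
    f=210/np.tan(np.radians(c['fov_y'])/2); return np.array([[f,0,c['cx']],[0,f,c['cy']],[0,0,1.]])
def ray(c,uv):
    p=cv2.undistortPoints(np.array([[uv]],float),K(c),np.array(c['D'],float))[0,0]
    T=np.array(c['T']); d=T[:3,:3]@np.array([p[0],p[1],1]); return T[:3,3],d/np.linalg.norm(d)
def atz(c,uv,z):
    o,d=ray(c,uv); return o+d*(z-o[2])/d[2]
def proj(c,P):
    T=np.linalg.inv(np.array(c['T'])); r=cv2.Rodrigues(T[:3,:3])[0]
    return cv2.projectPoints(np.array(P,float).reshape(-1,1,3),r,T[:3,3],K(c),np.array(c['D'],float))[0][:,0]
def tri(obs):
    A=np.zeros((3,3));b=np.zeros(3)
    for c,uv in obs:
        o,d=ray(c,uv); M=np.eye(3)-np.outer(d,d); A+=M;b+=M@o
    return np.linalg.solve(A,b)
E
python3 - <<'E'
from h import *
import pickle
s=env.observe(); print(s['position'],s['tool_rot'],s['ft_force'],s['time_s'],env.hold_point_z)
for n in ['top','side','wrist']:
    c,im=snap(n,f'pics/{n}0.png'); pickle.dump(c,open(f'{n}0.pkl','wb')); print(n,np.array(c['T']).round(3).tolist())
E
```

```text
[0.21290353 0.50680164 0.23071316] [[-9.21930499e-01  3.87354504e-01 -8.02313573e-04]
 [ 3.87355243e-01  9.21929728e-01 -1.22184686e-03]
 [ 2.66388848e-04 -1.43723826e-03 -9.99998932e-01]] [ 0.54122823  0.75635959 -0.91771902] 0.0 0.0187
top [[0.018, -0.986, 0.167, 0.285], [-1.0, -0.019, -0.003, -0.017], [0.006, -0.167, -0.986, 1.623], [0.0, 0.0, 0.0, 1.0]]
side [[0.731, -0.384, 0.564, -0.078], [-0.682, -0.404, 0.609, -0.703], [-0.006, -0.83, -0.558, 0.7], [0.0, 0.0, 0.0, 1.0]]
wrist [[0.388, 0.879, 0.277, 0.142], [0.922, -0.369, -0.118, 0.538], [-0.002, 0.301, -0.954, 0.373], [0.0, 0.0, 0.0, 1.0]]
```

View pics/top0.png

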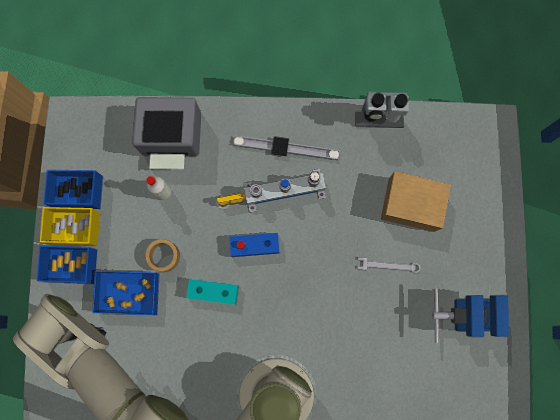

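View pics/side0.png

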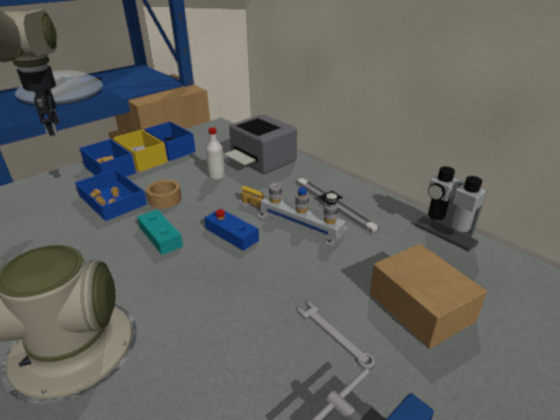

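The top view shows three outlets on the distributor: (256,190) is empty, (285,185) has the blue plug, and (315,177) has a white dial, so that one is the gauge. There are two blocks: blue at (254,244) and turquoise at (212,291). The blue one holds the red knob at (240,244) and fits the description, with its free hole at (267,243). I'll confirm this in an enlarged crop.

Run:
```python
from h import *
a=cv2.imread('pics/top0.png')[160:270,215:345]; b=cv2.imread('pics/side0.png')[175:255,195:355]
a=cv2.resize(a,None,fx=5,fy=5,interpolation=cv2.INTER_CUBIC); b=cv2.resize(b,None,fx=5,fy=5,interpolation=cv2.INTER_CUBIC)
cv2.imwrite('pics/topc.png',a); cv2.imwrite('pics/sidec.png',b)
```

```text
(no output)
```

View pics/topc.png

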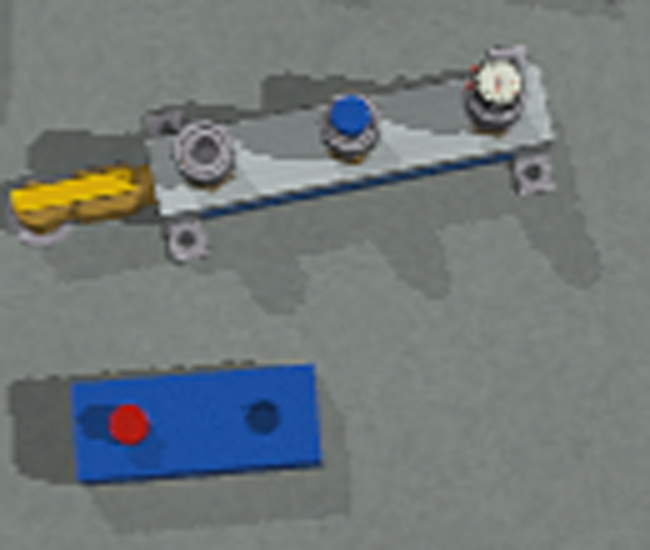

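View pics/sidec.png

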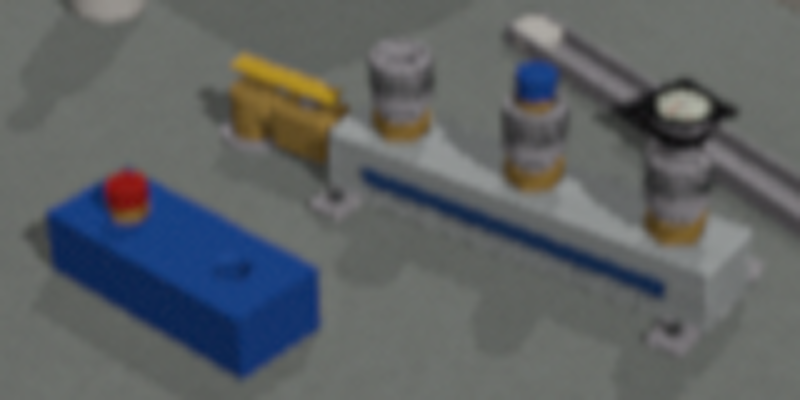

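The crops confirm both: the gauge's dial at (314.4,176.6) in the top view and (331.6,196) in the side view, and the free hole of the blue block at (267.4,243.4) and (241.8,228.6).

Run:
```python
from h import *
import pickle
t=pickle.load(open('top0.pkl','rb'));s=pickle.load(open('side0.pkl','rb'))
f=lambda x,y,ox,oy:(ox+(x+.5)/5-.5,oy+(y+.5)/5-.5)
T=lambda x,y:f(x,y,215,160); S=lambda x,y:f(x,y,195,175)
g=[(t,T(497,83)),(s,S(683,105))]; print('gauge tri',tri(g),[atz(*o,.12) for o in g])
h=[(t,T(262,417)),(s,S(234,268))]; print('hole',tri(h),[atz(*o,.04) for o in h])
k=[(t,T(129,424)),(s,S(127,183))]; print('knob',tri(k),[atz(*o,.06) for o in k])
e=[(t,T(205,150)),(s,S(402,50))]; print('empty',tri(e),[atz(*o,.092) for o in e])
```

```text
gauge tri [ 0.6554333  -0.10110177  0.11821374] [array([ 0.65376756, -0.09991483,  0.12      ]), array([ 0.65474999, -0.1036657 ,  0.12      ])]
hole [0.46247719 0.03652977 0.03780494] [array([0.46075954, 0.03740494, 0.04      ]), array([0.46224557, 0.03327084, 0.04      ])]
knob [0.45418375 0.11652799 0.05681283] [array([0.45266812, 0.11695863, 0.06      ]), array([0.45276045, 0.11184392, 0.06      ])]
empty [0.61674468 0.0728907  0.09327783] [array([0.61569978, 0.07392798, 0.092     ]), array([0.61973457, 0.07382639, 0.092     ])]
```

```bash
python3 -m jog '[{"linear":[-0.85,-0.52,0]},{"linear":[-0.85,-0.52,0]},{"linear":[-0.85,-0.52,0]},{"linear":[-0.85,-0.52,0]},{"linear":[-0.85,-0.52,0]},{"linear":[-0.85,-0.52,0]},{"linear":[-0.85,-0.52,0]},{"linear":[-0.85,-0.52,0]},{"linear":[-0.85,-0.52,0]},{"linear":[-0.85,-0.52,0]},{"linear":[-0.85,-0.52,0]},{"linear":[-0.85,-0.52,0]}]' 0.3 30; python3 -m jog '[{"linear":[-0.83,-0.5,0]},{"linear":[-0.83,-0.5,0]},{"linear":[-0.83,-0.5,0]},{"linear":[-0.83,-0.5,0]},{"linear":[-0.83,-0.5,0]},{"linear":[-0.83,-0.5,0]},{"linear":[-0.83,-0.5,0]},{"linear":[0,0,0]},{"linear":[0,0,0]},{"linear":[0,0,0]}]'
python3 - <<'E'
from h import *
import pickle
s=env.observe(); print(s['q'],s['position'],s['tool_rot'],s['grip_width'],s['ft_force'])
c,im=snap('wrist','pics/w1.png'); pickle.dump(c,open('w1.pkl','wb'))
print(proj(c,[[.654,-.101,.12],[.654,-.101,.092],[.4615,.036,.04]]))
E
```

```text
[ 5.48709609e+01  2.18321405e+01  7.43714766e+01 -6.30568753e-05
  8.38587519e+01 -1.23365910e+01] [0.21294634 0.50686403 0.23087288] [[-9.21914193e-01  3.87393636e-01 -6.25474740e-04]
 [ 3.87394072e-01  9.21913792e-01 -8.90904056e-04]
 [ 2.31503228e-04 -1.06364230e-03 -9.99999408e-01]] 0.08568132826327794 [0.12903063 0.01703514 0.31969004]
[[ 28.92808843 593.74521664]
 [ 41.12225829 569.64603923]
 [ 59.2674268  441.86909718]]invalid input
invalid input
```

View pics/w1.png

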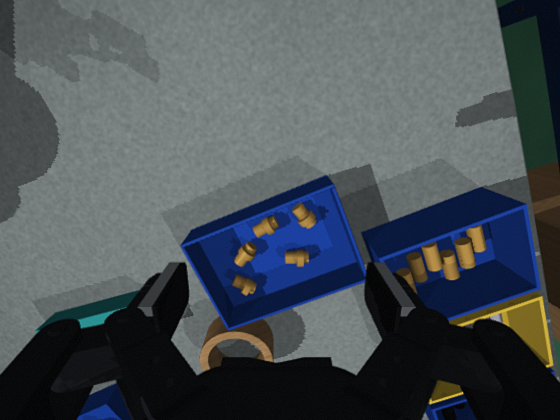

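The wrist view still shows only the bins at the start pose, and the move was refused, presumably because every row needs a "roll".

```bash
python3 -m jog '[{"linear":[-0.85,-0.52,0],"roll":0},{"linear":[-0.85,-0.52,0],"roll":0},{"linear":[-0.85,-0.52,0],"roll":0},{"linear":[-0.85,-0.52,0],"roll":0},{"linear":[-0.85,-0.52,0],"roll":0},{"linear":[-0.85,-0.52,0],"roll":0},{"linear":[-0.85,-0.52,0],"roll":0},{"linear":[-0.85,-0.52,0],"roll":0},{"linear":[-0.85,-0.52,0],"roll":0},{"linear":[-0.85,-0.52,0],"roll":0},{"linear":[-0.85,-0.52,0],"roll":0},{"linear":[-0.85,-0.52,0],"roll":0}]' 0.3 30; python3 -m jog '[{"linear":[-0.83,-0.5,0],"roll":0},{"linear":[-0.83,-0.5,0],"roll":0},{"linear":[-0.83,-0.5,0],"roll":0},{"linear":[-0.83,-0.5,0],"roll":0},{"linear":[-0.83,-0.5,0],"roll":0},{"linear":[-0.83,-0.5,0],"roll":0},{"linear":[-0.83,-0.5,0],"roll":0},{"linear":[0,0,0],"roll":0},{"linear":[0,0,0],"roll":0},{"linear":[0,0,0],"roll":0}]'
python3 - <<'E'
from h import *
import pickle
s=env.observe(); print(s['q'],s['position'],s['tool_rot'],s['grip_width'],s['ft_force'])
c,im=snap('wrist','pics/w2.png'); pickle.dump(c,open('w2.pkl','wb'))
print(proj(c,[[.654,-.101,.12],[.654,-.101,.092],[.4615,.036,.04]]))
E
```

```text
time_s: 1.2
position: [0.4932, 0.117, 0.2313]
tool_rot: [[-0.922, 0.388, -0.0], [0.388, 0.922, 0.0], [0.0, -0.0, -1.0]]
ft_force: [-0.2, 0.7, 0.5]
grip_width: 0.0555
gripper_force: 0.0
time_s: 2.03
position: [0.6522, -0.0998, 0.2309]
tool_rot: [[-0.922, 0.387, -0.001], [0.387, 0.922, 0.001], [0.001, 0.0, -1.0]]
ft_force: [-0.6, 0.3, -0.3]
grip_width: 0.0552
gripper_force: 0.0
[-1.89632435e+01  3.33456616e+01  5.45953568e+01  1.47700242e-02
  9.21192910e+01 -8.61732391e+01] [ 0.65220934 -0.09979262  0.23094728] [[-9.21933895e-01  3.87346178e-01 -9.11759128e-04]
 [ 3.87345781e-01  9.21934327e-01  5.85682458e-04]
 [ 1.06744390e-03  1.86794459e-04 -9.99999413e-01]] 0.05522186058983511 [-0.55307376  0.26701878 -0.26638396]
[[274.3986988  207.18349746]
 [274.5747764  198.41330943]
 [331.33165676 -61.21091593]]
```

View pics/w2.png

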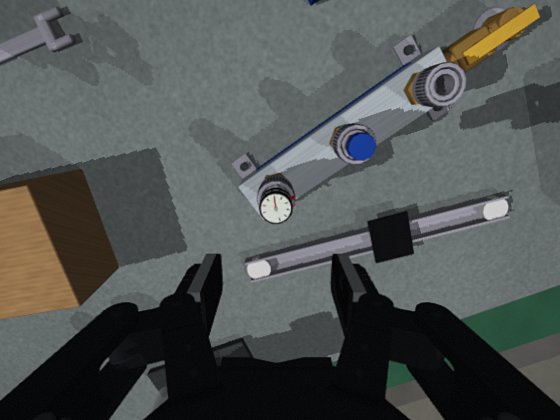

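The wrist view puts the dial at (275,206), against a prediction of (274,207). The red marks are at its right, near (293,200), and the empty mouth is at (443,86). I'll refine with a centroid and a crop.

Run:
```python
from h import *
import pickle
c=pickle.load(open('w2.pkl','rb')); im=cv2.imread('pics/w2.png')
sub=im[180:230,250:300].astype(int); m=(sub.min(2)>150)&(sub.max(2)-sub.min(2)<60)
n,l,st,ce=cv2.connectedComponentsWithStats(m.astype(np.uint8)); i=1+np.argmax(st[1:,4]); uv=ce[i]+[250,180]; print(uv,st[i])
print(atz(c,uv,.12), 'empty',atz(c,(443,86),.092),'plug',atz(c,(362,147),.1))
cv2.imwrite('pics/w2c.png',cv2.resize(im[165:235,235:325],None,fx=8,fy=8,interpolation=cv2.INTER_CUBIC))
```

```text
[275.43140496 208.2446281 ] [ 11  14  30  29 605]
[ 0.65524316 -0.10054739  0.12      ] empty [0.61726813 0.07297022 0.092     ] plug [ 0.63832178 -0.01015142  0.1       ]
```

View pics/w2c.png

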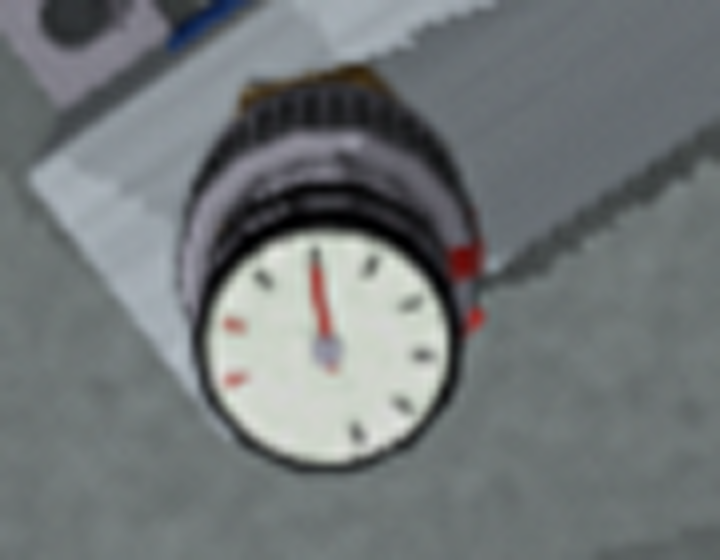

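Run:
```python
from h import *
import pickle
c=pickle.load(open('w2.pkl','rb')); o=np.array([.6552,-.1005])
f=lambda x,y:(235+(x+.5)/8-.5,165+(y+.5)/8-.5)
for p in [(465,262),(455,250),(472,320)]:
  for z in (.092,.042):
    d=atz(c,f(*p),z)[:2]-o; print(p,z,np.hypot(*d),np.degrees(np.arctan2(d[1],d[0])))
yx=np.array([.6173,.0730])-o; print('yaw',np.degrees(np.arctan2(-yx[0],yx[1])),np.hypot(*yx))
yw=np.radians(12.3)
for r in (.016,.02,.025): print((proj(c,[[o[0]+r*np.cos(yw),o[1]+r*np.sin(yw),.042]])-[235,165])*8)
```

```text
(465, 262) 0.092 0.01654914493040657 74.16442391923506
(465, 262) 0.042 0.02263779994252507 35.25028433143188
(455, 250) 0.092 0.015604243128447364 80.14572750756189
(455, 250) 0.042 0.020504370024917416 37.28516771388947
(472, 320) 0.092 0.018164239211344718 50.38289033007953
(472, 320) 0.042 0.028899799318236163 21.931803597351777
yaw 12.322343630517171 0.17759127230807262
[[390.46620721 266.08933922]]
[[406.54870774 288.34409367]]
[[426.52324571 315.98562641]]
```

```bash
python3 -m jog '[{"linear":[-0.075,0,0.5],"roll":0},{"linear":[0,0,0.6],"roll":0},{"linear":[0,0,0.6],"roll":0},{"linear":[0,0,0.6],"roll":0},{"linear":[0,0,0.6],"roll":0},{"linear":[0,0,0.6],"roll":0},{"linear":[0,0,0.3],"roll":0},{"linear":[0,0,0.2],"roll":0},{"linear":[0,0,0.1],"roll":0},{"linear":[0,0,0],"roll":0},{"linear":[0,0,0],"roll":0}]'
python3 -m jog '[{"linear":[0,0,0],"roll":0},{"linear":[0,0,0],"roll":0},{"linear":[0,0,0],"roll":0},{"linear":[0,0,0],"roll":0},{"linear":[0,0,0],"roll":0},{"linear":[0,0,0],"roll":0}]' -0.6 30
```

```text
time_s: 3.0
position: [0.6557, -0.1011, 0.0685]
tool_rot: [[-0.922, 0.387, 0.002], [0.387, 0.922, -0.001], [-0.002, 0.0, -1.0]]
ft_force: [-0.8, 0.2, -0.2]
grip_width: 0.0561
gripper_force: 0.0
time_s: 3.5
position: [0.6554, -0.102, 0.0687]
tool_rot: [[-0.922, 0.388, 0.001], [0.388, 0.922, -0.001], [-0.002, -0.001, -1.0]]
ft_force: [-3.1, -2.0, 4.5]
grip_width: 0.0342
gripper_force: 29.5
```

```bash
python3 -m jog '[{"linear":[0,0,0.03],"roll":0},{"linear":[0,0,0],"roll":0},{"linear":[0,0,0],"roll":0}]'; python3 -m jog '[{"linear":[0,0,0],"roll":0.5},{"linear":[0,0,0],"roll":0.5},{"linear":[0,0,0],"roll":0}]'
```

```text
time_s: 3.75
position: [0.6555, -0.102, 0.0679]
tool_rot: [[-0.922, 0.388, 0.002], [0.388, 0.922, -0.001], [-0.002, -0.001, -1.0]]
ft_force: [-3.3, -1.4, 8.3]
grip_width: 0.0346
gripper_force: 29.8
time_s: 4.0
position: [0.6555, -0.102, 0.0679]
tool_rot: [[-0.883, 0.468, 0.002], [0.468, 0.884, -0.002], [-0.002, -0.001, -1.0]]
ft_force: [-3.5, -1.5, 7.5]
grip_width: 0.0347
gripper_force: 29.6
```

```bash
python3 -m jog '[{"linear":[0,0,0.03],"roll":0},{"linear":[0,0,0],"roll":0.8},{"linear":[0,0,0],"roll":0.8},{"linear":[0,0,0],"roll":0.8},{"linear":[0,0,0],"roll":0}]'; python3 -m jog '[{"linear":[0,0,0],"roll":0.8},{"linear":[0,0,0],"roll":0.8},{"linear":[0,0,0],"roll":0.8},{"linear":[0,0,0],"roll":0}]'
```

```text
time_s: 4.42
position: [0.6555, -0.1021, 0.0675]
tool_rot: [[-0.766, 0.643, 0.002], [0.643, 0.766, -0.002], [-0.003, -0.0, -1.0]]
ft_force: [-6.4, -0.7, 13.2]
grip_width: 0.0344
gripper_force: 29.9
time_s: 4.75
position: [0.6555, -0.1021, 0.0675]
tool_rot: [[-0.616, 0.788, 0.002], [0.788, 0.616, -0.002], [-0.003, 0.0, -1.0]]
ft_force: [-6.7, -0.6, 12.9]
grip_width: 0.035
gripper_force: 29.9
```

```bash
python3 -m jog '[{"linear":[0,0,0],"roll":0.7},{"linear":[0,0,0],"roll":0.7},{"linear":[0,0,0],"roll":0}]';python3 -m jog '[{"linear":[0,0,0],"roll":0.7},{"linear":[0,0,0],"roll":0.7},{"linear":[0,0,0],"roll":0}]'
python3 - <<'E'
from h import *
s=env.observe();print(s['wrist_torque'],s['position'])
E
```

```text
time_s: 5.0
position: [0.6555, -0.1021, 0.0675]
tool_rot: [[-0.515, 0.857, 0.002], [0.857, 0.515, -0.002], [-0.003, 0.001, -1.0]]
ft_force: [-4.9, -1.4, 13.2]
grip_width: 0.0351
gripper_force: 30.0
time_s: 5.25
position: [0.6554, -0.102, 0.0673]
tool_rot: [[-0.407, 0.913, 0.002], [0.913, 0.407, -0.002], [-0.002, 0.001, -1.0]]
ft_force: [-5.9, -1.6, 11.5]
grip_width: 0.0347
gripper_force: 29.9
[-0.23551657  1.02226504 -0.06811453] [ 0.65542247 -0.10204606  0.06731509]
```

```bash
python3 -m jog '[{"linear":[0,0,0],"roll":0.6},{"linear":[0,0,0],"roll":0}]';python3 -m jog '[{"linear":[0,0,0],"roll":0.6},{"linear":[0,0,0],"roll":0}]';python3 -m jog '[{"linear":[0,0,0],"roll":0.6},{"linear":[0,0,0],"roll":0}]'
python3 - <<'E'
from h import *
s=env.observe();print(s['wrist_torque'],s['position'])
E
```

```text
time_s: 5.42
position: [0.6554, -0.102, 0.0671]
tool_rot: [[-0.359, 0.933, 0.002], [0.933, 0.359, -0.002], [-0.002, 0.001, -1.0]]
ft_force: [-5.0, -1.6, 10.2]
grip_width: 0.0348
gripper_force: 29.8
time_s: 5.58
position: [0.6554, -0.102, 0.067]
tool_rot: [[-0.31, 0.951, 0.002], [0.951, 0.31, -0.002], [-0.002, 0.001, -1.0]]
ft_force: [-4.6, -2.0, 11.1]
grip_width: 0.0347
gripper_force: 29.8
time_s: 5.75
position: [0.6554, -0.1021, 0.0671]
tool_rot: [[-0.26, 0.966, 0.002], [0.966, 0.26, -0.002], [-0.002, 0.001, -1.0]]
ft_force: [-4.4, -2.3, 10.8]
grip_width: 0.0345
gripper_force: 29.8
[-0.24876776  0.8887938  -0.01833285] [ 0.65542641 -0.10205174  0.06706254]
```

```bash
python3 -m jog '[{"linear":[0,0,0.03],"roll":0},{"linear":[0,0,0],"roll":0},{"linear":[0,0,0],"roll":0}]'
```

```text
time_s: 6.0
position: [0.6554, -0.1021, 0.0658]
tool_rot: [[-0.262, 0.965, 0.002], [0.965, 0.262, -0.002], [-0.002, 0.001, -1.0]]
ft_force: [-4.5, -2.6, 9.0]
grip_width: 0.035
gripper_force: 29.8
```

```bash
python3 -m jog '[{"linear":[0,0,0.03],"roll":0},{"linear":[0,0,0.03],"roll":0},{"linear":[0,0,0],"roll":0},{"linear":[0,0,0],"roll":0}]' - 45;  python3 -m jog '[{"linear":[0,0,0.03],"roll":0},{"linear":[0,0,0.03],"roll":0},{"linear":[0,0,0],"roll":0},{"linear":[0,0,0],"roll":0}]'
```

```text
time_s: 6.33
position: [0.6554, -0.102, 0.0635]
tool_rot: [[-0.262, 0.965, 0.001], [0.965, 0.262, -0.002], [-0.002, 0.001, -1.0]]
ft_force: [-5.1, -1.6, 12.0]
grip_width: 0.0341
gripper_force: 45.8
time_s: 6.67
position: [0.6554, -0.102, 0.0614]
tool_rot: [[-0.262, 0.965, 0.002], [0.965, 0.262, -0.002], [-0.002, 0.001, -1.0]]
ft_force: [-5.8, -1.1, 12.5]
grip_width: 0.034
gripper_force: 46.0
```

```bash
python3 -m jog '[{"linear":[0,0,0.02],"roll":0},{"linear":[0,0,0],"roll":0},{"linear":[0,0,0],"roll":0},{"linear":[0,0,0],"roll":0}]';  python3 -m jog '[{"linear":[0,0,0],"roll":0},{"linear":[0,0,0],"roll":0},{"linear":[0,0,0],"roll":0},{"linear":[0,0,0],"roll":0}]' 0.3; python3 -m jog '[{"linear":[0,0,-0.2],"roll":0},{"linear":[0,0,-0.3],"roll":0},{"linear":[0,0,-0.3],"roll":0},{"linear":[0,0,-0.12],"roll":0},{"linear":[0,0,0],"roll":0},{"linear":[0,0,0],"roll":0}]'
python3 - <<'E'
from h import *
a,i=snap('side','pics/s3.png')
cv2.imwrite('pics/s3c.png',cv2.resize(i[165:245,285:385,::-1],None,fx=7,fy=7,interpolation=cv2.INTER_CUBIC))
E
```

```text
time_s: 7.0
position: [0.6555, -0.1021, 0.0612]
tool_rot: [[-0.262, 0.965, 0.002], [0.965, 0.262, -0.002], [-0.002, 0.002, -1.0]]
ft_force: [-7.4, -1.3, 16.7]
grip_width: 0.034
gripper_force: 46.5
time_s: 7.33
position: [0.6553, -0.1013, 0.058]
tool_rot: [[-0.262, 0.965, -0.0], [0.965, 0.262, 0.0], [0.0, -0.0, -1.0]]
ft_force: [-0.5, -0.3, 0.2]
grip_width: 0.0555
gripper_force: 0.0
time_s: 7.83
position: [0.6553, -0.1014, 0.0953]
tool_rot: [[-0.262, 0.965, 0.001], [0.965, 0.262, -0.0], [-0.0, 0.001, -1.0]]
ft_force: [0.3, 0.0, 0.8]
grip_width: 0.0558
gripper_force: 0.0
```

View pics/s3c.png

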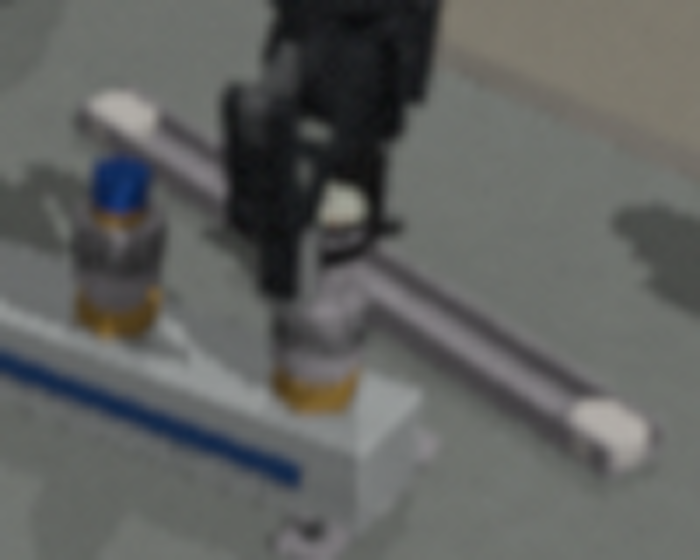

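```bash
python3 -m jog '[{"linear":[0.01,0,-0.05],"roll":0},{"linear":[0,0,0],"roll":0},{"linear":[0,0,0],"roll":0},{"linear":[0,0,0],"roll":0},{"linear":[0,0,0],"roll":0},{"linear":[0,0,0],"roll":0},{"linear":[0,0,0],"roll":0}]' -0.7 35;  python3 -m jog '[{"linear":[0,0,-0.03],"roll":0},{"linear":[0,0,-0.03],"roll":0},{"linear":[0,0,0],"roll":0}]'
```

```text
time_s: 8.47
position: [0.6551, -0.1009, 0.0966]
tool_rot: [[-0.262, 0.965, -0.001], [0.965, 0.262, 0.0], [0.0, -0.0, -1.0]]
ft_force: [-0.1, -0.6, -2.2]
grip_width: 0.0288
gripper_force: 34.6
time_s: 8.72
position: [0.6549, -0.1009, 0.0988]
tool_rot: [[-0.262, 0.965, -0.001], [0.965, 0.262, 0.0], [0.001, -0.001, -1.0]]
ft_force: [1.1, -0.5, -6.9]
grip_width: 0.0289
gripper_force: 35.6
```

```bash
python3 -m jog '[{"linear":[0,0,-0.1],"roll":0},{"linear":[0,0,-0.1],"roll":0},{"linear":[0,0,-0.1],"roll":0},{"linear":[0,0,0],"roll":0}]';python3 -m jog '[{"linear":[0,0,-0.1],"roll":0},{"linear":[0,0,-0.1],"roll":0},{"linear":[0,0,-0.15],"roll":0},{"linear":[0,0,-0.2],"roll":0},{"linear":[0,0,-0.4],"roll":0},{"linear":[0,0,-0.5],"roll":0},{"linear":[0,0,-0.4],"roll":0},{"linear":[0,0,-0.2],"roll":0},{"linear":[0,0,0],"roll":0},{"linear":[0,0,0],"roll":0},{"linear":[0,0,0],"roll":0}]'
python3 - <<'E'
from h import *
s=env.observe(); h=np.array([.4615,.036]); R=np.array(s['tool_rot']); d=np.r_[h-s['position'][:2],0]
print(s['q'],s['position'],(R.T@d)/.04)
E
```

```text
time_s: 9.05
position: [0.6557, -0.1012, 0.1135]
tool_rot: [[-0.262, 0.965, 0.003], [0.965, 0.262, -0.001], [-0.002, 0.002, -1.0]]
ft_force: [-1.1, 0.6, -0.0]
grip_width: 0.0284
gripper_force: 36.9
time_s: 9.97
position: [0.6548, -0.1009, 0.1921]
tool_rot: [[-0.262, 0.965, -0.002], [0.965, 0.262, 0.001], [0.001, -0.002, -1.0]]
ft_force: [-0.3, -0.5, -1.5]
grip_width: 0.0286
gripper_force: 36.8
[-1.89740048e+01  3.49210325e+01  5.80194867e+01 -1.04792200e-03
  8.71794007e+01 -3.41802293e+01] [ 0.65475452 -0.10087177  0.19213115] [ 4.56922467 -3.76467674  0.01186076]
```

```bash
python3 -m jog '[{"linear":[0.25,-0.31,0],"roll":0},{"linear":[0.5,-0.62,0],"roll":0},{"linear":[0.5,-0.62,0],"roll":0},{"linear":[0.5,-0.62,0],"roll":0},{"linear":[0.5,-0.62,0],"roll":0},{"linear":[0.5,-0.62,0],"roll":0},{"linear":[0.25,-0.33,0],"roll":0},{"linear":[0,0,0],"roll":0},{"linear":[0,0,0],"roll":0},{"linear":[0,0,0],"roll":0}]'
python3 - <<'E'
from h import *
import pickle
s=env.observe(); print(s['position'])
c,im=snap('wrist','pics/w4.png'); pickle.dump(c,open('w4.pkl','wb'))
print(proj(c,[[.4626,.0354,.04],[.4615,.036,.04]]))
E
```

```text
time_s: 10.8
position: [0.48, -0.0248, 0.193]
tool_rot: [[-0.262, 0.965, -0.0], [0.965, 0.262, -0.0], [-0.0, -0.0, -1.0]]
ft_force: [0.8, 0.5, -1.6]
grip_width: 0.0288
gripper_force: 36.9
[ 0.47995801 -0.02476005  0.19300506]
[[275.13788621 128.53914079]
 [274.17445004 127.59030376]]
```

View pics/w4.png

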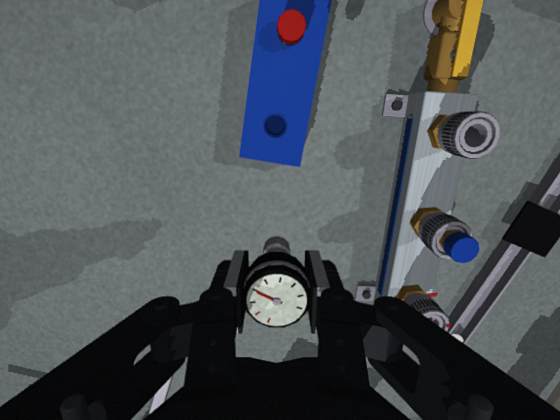

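The gauge is held upright with its dial at (277,300). The free hole of the blue block is at (275,125), against a prediction of (275,128.5).

Run:
```python
from h import *
import pickle
c=pickle.load(open('w4.pkl','rb')); im=cv2.imread('pics/w4.png').astype(int)
def cen(m,x0,y0):
  n,l,st,ce=cv2.connectedComponentsWithStats(m.astype(np.uint8)); i=1+np.argmax(st[1:,4]); print(st[i],ce[i]+[x0,y0]); return st[i],ce[i]+[x0,y0]
a=im[105:145,255:295]; st,u=cen(a[:,:,0]<100,255,105)
b=im[260:340,235:320]; st2,v=cen((b.min(2)>150),235,260)
s=np.array([.47996,-.02476]); R=np.array([[-.262,.965],[.965,.262]])
H=atz(c,u,.04); G=atz(c,v,.2224); print(H,G)
print('tool gauge-tcp mm',R.T@(G[:2]-s)*1e3,'hole-tcp',R.T@(H[:2]-s)*1e3, 'hole2-tcp',R.T@(np.array([.4626,.0354])-s)*1e3)
```

```text
[  9  10  22  22 367] [274.76566757 125.66757493]
[  15   14   57   52 1994] [278.33801404 300.19508526]
[0.46157997 0.03783715 0.04      ] [ 0.48068423 -0.02389414  0.2224    ]
tool gauge-tcp mm [0.64580827 0.92573339] hole-tcp [65.22181901 -1.33627295] hole2-tcp [62.60272 -0.99048]
```

```bash
python3 -m jog '[{"linear":[0.3,-0.06,0.2],"roll":0},{"linear":[0.4,0,0.5],"roll":0},{"linear":[0.3,0,0.6],"roll":0},{"linear":[0,0,0.6],"roll":0},{"linear":[0,0,0.5],"roll":0},{"linear":[0,0,0.35],"roll":0},{"linear":[0,0,0.2],"roll":0},{"linear":[0,0,0],"roll":0},{"linear":[0,0,0],"roll":0},{"linear":[0,0,0],"roll":0}]'
python3 - <<'E'
from h import *
import pickle
s=env.observe(); print(s['position'])
c,im=snap('wrist','pics/w5.png'); pickle.dump((c,s['position'],s['tool_rot']),open('w5.pkl','wb'))
p=proj(c,[[.462,.037,.04]])[0]; print(p)
x,y=int(p[0]),int(p[1]); cr=im[max(0,y-60):y+90,x-90:x+90,::-1]; print(max(0,y-60),x-90)
cv2.imwrite('pics/w5c.png',cv2.resize(cr,None,fx=4,fy=4,interpolation=cv2.INTER_CUBIC))
E
```

```text
time_s: 11.68
position: [0.4673, 0.0133, 0.076]
tool_rot: [[-0.262, 0.965, 0.001], [0.965, 0.262, -0.0], [-0.001, 0.001, -1.0]]
ft_force: [0.7, -0.4, -0.7]
grip_width: 0.0288
gripper_force: 36.9
[0.46726688 0.01326247 0.07599465]
[277.93408716 203.6665365 ]
143 187
```

View pics/w5c.png

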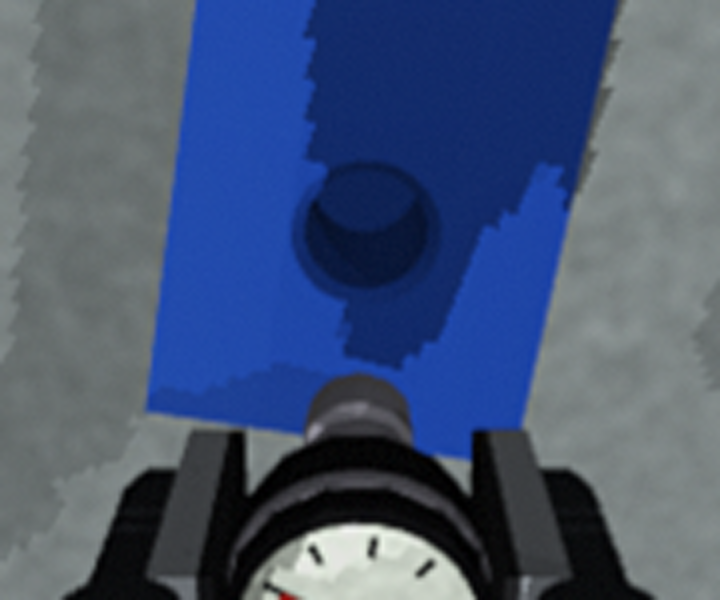

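Run:
```python
from h import *
import pickle
c,p,R=pickle.load(open('w5.pkl','rb')); R=np.array(R)
f=lambda x,y:(187+(x+.5)/4-.5,143+(y+.5)/4-.5)
for n,q,z in [('hole',f(366,231),.04),('holeL',f(292,231),.04),('holeR',f(441,231),.04),('holeT',f(366,160),.04),('holeB',f(366,302),.04),('tip',f(359,373),.0494),('tipz+2',f(359,373),.0514),('L',f(307,415),.0494),('Rr',f(411,415),.0494)]:
  print(n,(R.T@(atz(c,q,z)-p)*1e3)[:2])
```

```text
hole [26.41064833  1.20709392]
holeL [ 26.41971242 -10.06930757]
holeR [26.40206284 12.63823567]
holeT [37.4808003   1.19052132]
holeB [14.92909994  1.22443577]
tip [6.98769074 0.13067335]
tipz+2 [7.83417443 0.12972088]
L [ 0.10667937 -7.7539791 ]
Rr [0.09085523 8.01322168]
```

The crop shows the hole's chamfered mouth centred at (366,231) and the nipple's tip at column 359, with its front edge at row 373. The hole is therefore about 26.4 mm ahead in tool x and 1.1 mm in tool y.

```bash
python3 -m jog '[{"linear":[0.2,0.027,0],"roll":0},{"linear":[0.3,0,0],"roll":0},{"linear":[0.16,0,0],"roll":0},{"linear":[0,0,0],"roll":0},{"linear":[0,0,0.1],"roll":0},{"linear":[0,0,0.1],"roll":0},{"linear":[0,0,0.05],"roll":0},{"linear":[0,0,0],"roll":0},{"linear":[0,0,0],"roll":0}]'; python3 -m jog '[{"linear":[0,0,0.05],"roll":0},{"linear":[0,0,0.05],"roll":0},{"linear":[0,0,0],"roll":0},{"linear":[0,0,0],"roll":0}]'
```

```text
time_s: 12.48
position: [0.4606, 0.0391, 0.0651]
tool_rot: [[-0.262, 0.965, -0.001], [0.965, 0.262, 0.0], [0.0, -0.0, -1.0]]
ft_force: [0.7, 0.5, -1.7]
grip_width: 0.0289
gripper_force: 36.9
time_s: 12.82
position: [0.4606, 0.0392, 0.0612]
tool_rot: [[-0.262, 0.965, -0.0], [0.965, 0.262, 0.0], [0.0, -0.0, -1.0]]
ft_force: [-0.2, -0.3, -1.9]
grip_width: 0.0288
gripper_force: 36.9
```

```bash
python3 -m jog '[{"linear":[0,0,0.05],"roll":0},{"linear":[0,0,0.05],"roll":0},{"linear":[0,0,0],"roll":0},{"linear":[0,0,0],"roll":0}]'; python3 -m jog '[{"linear":[0,0,0.08],"roll":0},{"linear":[0,0,0.08],"roll":0},{"linear":[0,0,0],"roll":0},{"linear":[0,0,0],"roll":0}]'
```

```text
time_s: 13.15
position: [0.4606, 0.0393, 0.0572]
tool_rot: [[-0.262, 0.965, -0.0], [0.965, 0.262, 0.0], [0.0, -0.0, -1.0]]
ft_force: [0.2, 0.5, -1.0]
grip_width: 0.0288
gripper_force: 36.9
time_s: 13.48
position: [0.4606, 0.0393, 0.0507]
tool_rot: [[-0.262, 0.965, -0.0], [0.965, 0.262, 0.0], [0.0, -0.0, -1.0]]
ft_force: [0.2, 0.4, -1.3]
grip_width: 0.0288
gripper_force: 36.9
```

```bash
python3 -m jog '[{"linear":[0,0,0.07],"roll":0},{"linear":[0,0,0.07],"roll":0},{"linear":[0,0,0],"roll":0},{"linear":[0,0,0],"roll":0}]'; python3 -m jog '[{"linear":[0,0,0.03],"roll":0},{"linear":[0,0,0],"roll":0},{"linear":[0,0,0],"roll":0}]'
```

```text
time_s: 13.82
position: [0.4606, 0.0393, 0.0452]
tool_rot: [[-0.262, 0.965, -0.0], [0.965, 0.262, 0.0], [0.0, -0.0, -1.0]]
ft_force: [0.0, 0.4, -2.0]
grip_width: 0.0289
gripper_force: 36.9
time_s: 14.07
position: [0.4606, 0.0393, 0.0441]
tool_rot: [[-0.262, 0.965, -0.0], [0.965, 0.262, 0.0], [0.0, -0.0, -1.0]]
ft_force: [-0.4, 0.0, -0.8]
grip_width: 0.0287
gripper_force: 36.9
```

```bash
python3 -m jog '[{"linear":[0,0,0.03],"roll":0},{"linear":[0,0,0],"roll":0},{"linear":[0,0,0],"roll":0}]'; python3 -m jog '[{"linear":[0,0,0],"roll":0},{"linear":[0,0,0],"roll":0},{"linear":[0,0,0],"roll":0},{"linear":[0,0,0],"roll":0}]' 0.3; python3 -m jog '[{"linear":[0,0,-0.3],"roll":0},{"linear":[0,0,-0.5],"roll":0},{"linear":[0,0,-0.7],"roll":0},{"linear":[0,0,-0.8],"roll":0},{"linear":[-0.5,0,-0.6],"roll":0},{"linear":[-0.5,0,-0.4],"roll":0},{"linear":[-0.5,0,0],"roll":0},{"linear":[0,0,0],"roll":0},{"linear":[0,0,0],"roll":0}]'
python3 - <<'E'
from h import *
c,im=snap('wrist','pics/w6.png')
c2,i2=snap('side','pics/s6.png')
p=proj(c,[[.4615,.0385,.0695]])[0]; q=proj(c2,[[.4615,.0385,.055]])[0]; print(p,q)
def cr(i,p,r,k): x,y=np.clip(int(p[0]),r,559-r),np.clip(int(p[1]),r,419-r); return cv2.resize(i[y-r:y+r,x-r:x+r,::-1],(390,390),interpolation=cv2.INTER_CUBIC)
q2=proj(c2,[[.6554,-.102,.085]])[0]
cv2.imwrite('pics/e6.png',np.hstack([cr(im,p,90,4),cr(i2,(q+q2)/2,65,4)]))
b=im; a=b[max(0,int(p[1])-50):int(p[1])+50,int(p[0])-50:int(p[0])+50].astype(int)
n,l,st,ce=cv2.connectedComponentsWithStats((a.min(2)>150).astype(np.uint8)); i=1+np.argmax(st[1:,4]); u=ce[i]+[int(p[0])-50,max(0,int(p[1])-50)]
print(u,st[i],atz(c,u,.0695))
E
```

```text
time_s: 14.32
position: [0.4606, 0.0393, 0.0429]
tool_rot: [[-0.262, 0.965, -0.0], [0.965, 0.262, -0.0], [0.0, -0.0, -1.0]]
ft_force: [-0.5, 0.3, -2.1]
grip_width: 0.0288
gripper_force: 36.9
time_s: 14.65
position: [0.4607, 0.0393, 0.043]
tool_rot: [[-0.262, 0.965, 0.0], [0.965, 0.262, -0.0], [-0.0, 0.0, -1.0]]
ft_force: [-0.4, 0.0, -0.2]
grip_width: 0.0554
gripper_force: 0.0
time_s: 15.4
position: [0.4763, -0.019, 0.1748]
tool_rot: [[-0.261, 0.965, -0.0], [0.965, 0.261, 0.0], [0.0, -0.0, -1.0]]
ft_force: [0.1, 0.8, 0.0]
grip_width: 0.0554
gripper_force: 0.0
[277.12576502 136.07902805] [239.59707899 222.82162893]
[276.92420213 134.52925532] [ 34  32  32  33 752] [0.46103127 0.03961992 0.0695    ]
```

View pics/e6.png

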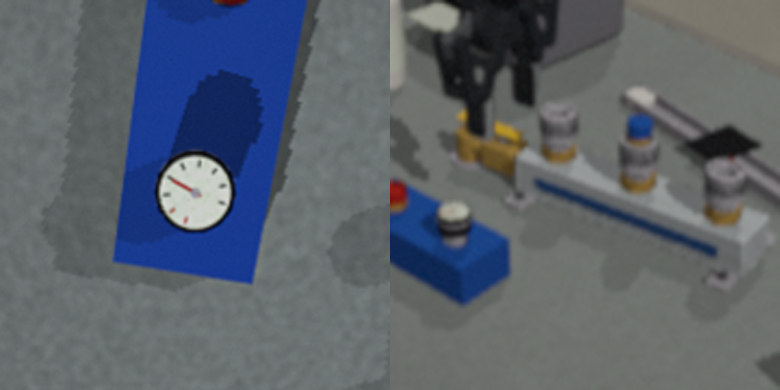

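The dial stands round and upright over the free hole, at (195,192) in the left panel. On the right, the sleeve of the now empty outlet is up like its neighbour. As a seating check I'll press lightly on the dial with shut fingers.

```bash
python3 -m jog '[{"linear":[0.5,0,0],"roll":0},{"linear":[0.5,0,0],"roll":0},{"linear":[0.5,0,0],"roll":0},{"linear":[0,0,0.6],"roll":0},{"linear":[0,0,0.7],"roll":0},{"linear":[0,0,0.6],"roll":0},{"linear":[0,0,0.4],"roll":0},{"linear":[0,0,0.12],"roll":0},{"linear":[0,0,0],"roll":0},{"linear":[0,0,0],"roll":0}]' -1 20;python3 -m jog '[{"linear":[0,0,0.04],"roll":0},{"linear":[0,0,0.02],"roll":0},{"linear":[0,0,0],"roll":0},{"linear":[0,0,0],"roll":0}]'
```

```text
time_s: 16.33
position: [0.4608, 0.0396, 0.0786]
tool_rot: [[-0.263, 0.965, 0.0], [0.965, 0.263, -0.0], [-0.0, 0.0, -1.0]]
ft_force: [0.4, 0.1, 0.5]
grip_width: 0.0003
gripper_force: 0.0
time_s: 16.67
position: [0.4608, 0.0393, 0.0761]
tool_rot: [[-0.262, 0.965, 0.001], [0.965, 0.262, -0.0], [-0.0, 0.001, -1.0]]
ft_force: [-0.5, -0.4, 0.3]
grip_width: 0.0001
gripper_force: 0.0
```

```bash
python3 -m jog '[{"linear":[0,0,0.04],"roll":0},{"linear":[0,0,0.04],"roll":0},{"linear":[0,0,0],"roll":0},{"linear":[0,0,0],"roll":0}]'; python3 -m jog '[{"linear":[0,0,0.03],"roll":0},{"linear":[0,0,0.03],"roll":0},{"linear":[0,0,0],"roll":0},{"linear":[0,0,0],"roll":0}]'
```

```text
time_s: 17.0
position: [0.4606, 0.0393, 0.0724]
tool_rot: [[-0.262, 0.965, -0.0], [0.965, 0.262, 0.0], [0.0, -0.0, -1.0]]
ft_force: [-0.1, 1.3, -0.9]
grip_width: 0.0001
gripper_force: 0.0
time_s: 17.33
position: [0.4606, 0.0393, 0.07]
tool_rot: [[-0.262, 0.965, -0.0], [0.965, 0.262, 0.0], [0.0, -0.0, -1.0]]
ft_force: [-0.2, 0.0, 0.0]
grip_width: 0.0001
gripper_force: 0.0
```

With the fingertips at 70 mm there is no contact, so the gauge's top is at or below that and its tip at or below 14 mm: it is home. I'll retreat and hand in.

```bash
python3 -m jog '[{"linear":[0,0,-0.3],"roll":0},{"linear":[0,0,-0.6],"roll":0},{"linear":[0,0,-0.8],"roll":0},{"linear":[0,0,-0.8],"roll":0},{"linear":[0,0,-0.4],"roll":0},{"linear":[0,0,0],"roll":0},{"linear":[0,0,0],"roll":0},{"linear":[0,0,0],"roll":0}]' && python3 -c "
from rig import env
print(env.close_job())"
```

```text
time_s: 18.0
position: [0.4601, 0.0394, 0.1851]
tool_rot: [[-0.262, 0.965, -0.002], [0.965, 0.262, 0.0], [0.001, -0.002, -1.0]]
ft_force: [0.5, -0.2, -1.2]
grip_width: 0.0
gripper_force: 0.0
the job is handed in; nothing more can be done
None
```

The gauge is unplugged and stands upright and fully home in the blue block's free hole, the sleeve looks fully up in the side view, and the job was handed in at 18 s (no verdict came back).

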